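# Key in a stock count and hold the candle tray over the tag reader

### The arm

A 7-joint arm with a two-finger parallel gripper is mounted at the origin on the work surface. World frame = base frame: x ahead of the robot, y to its left, z up, the work surface at z = 0. Lengths are in mm, angles in degrees, forces in N, time in s.
With the tool pointing down it reaches from about 425 to 1025 mm from the base axis. Payload 9.4 kg.
Tool frame: the origin (TCP) lies on the centre line of the jaws, within the pads' length; the fingertips stand 17 mm ahead of it and the grasp point (between the pads) lies 2 mm behind it; z points along the fingers, y is the direction in which the jaws open and shut (so a half turn about z gives the same grasp; the last joint's range is limited). The gripper opens to 85 mm and grips with 20 to 120 N. Pads are 22 mm wide; open, the fingers measure 114 mm over their backs; the gripper's body (76 mm by 85 mm) begins 54 mm behind the grasp point. The pads swing forward as they close: fully open they stand 13 mm farther back than shut.
Start: joints at [-72.577, 34.337, -0.143, 91.639, 0.103, 54.024, -4.572], TCP at [269.459, 673.065, 248.275] pointing down, gripper open.
Joint ranges: [-147.43, 147.43], [-19.82, 112.94], [-74.19, 73.91], [6.32, 146.72], [-59.91, 239.91], [6.04, 106.73], [-150.56, 150.56]. Speed limits (degrees/s): [127.2, 127.2, 172.46, 172.46, 180, 180, 180].

### API

Orientations are given as a 3x3 rotation matrix whose columns are the frame's x, y, z axes.
In Python, from plant import read_state, grab_frame, camera_params, sign_off gives the robot as it stands. The module is installed in compiled form; this text tells all that it offers.
- The arm moves only by the shell command python3 -m inch 'ROWS' [FORCE]. ROWS is JSON, one flat list of numbers, 5 for each row, row after row: the shift along the tool's x, y, z in cm, then the turn about the tool's z in degrees, then the closure, from -1 (fully open) to 1 (shut), so that 0 is half open. In form: [x, y, z, spin, hand, x, y, z, spin, hand, ...]. A call has 1 to 10 rows; each row is the pose to reach, as a shift and turn from the pose measured when the call began, along the tool's axes at that moment; what a row does not reach only later rows make up. A row lasts 1/10 s, in which the tool goes at most 50 mm and 8.59 degrees, less where a joint would pass 70% of its speed; a pose out of reach is approached as far as the arm can. A call with a gripper value outside its range is refused whole. The fingers move at their own pace and stop on an object; FORCE is the grip in N (left out, the last holds). Time passes only in rows, so rows that repeat a pose let the fingers close. It gives the time, the measured TCP pose, the force and the opening at its end, in the units of the state.
- read_state(): the state, without advancing time (a new reading comes with each control period).
- grab_frame(name): name is "scene" or "top" or "wrist"; returns the picture (400x640x3 uint8, red, green, blue); there is no depth.
- camera_params(name): a dict with "intrinsics" (3x3 intrinsics, pixels), "dist" ([k1, k2, p1, p2, k3] as OpenCV has them; the pictures are not rectified), "xyz" and "attitude" of the camera in the world. Camera axes: x right, y down, z forward; pixel columns grow to the right and rows downward; lengths in mm; the calibration is good to about 2 mm. A picture is of the moment at which its call begins: read the wrist's pose just before it. camera_params takes no time and is no camera call; for the wrist camera it gives the pose at the moment of the call.
- sign_off(): hands the job in, once; it reports no verdict.
The state is a dict: "clock": time; "joints": joint angles; "qvel": joint speeds; "effort": joint torques, N m; "eef_pos": TCP position; "eef_rot": TCP orientation; "contact_force": force on the tool from outside, world axes, zero at the start; "torque": the same for the moment, N m; "grip_width": opening from 0.0 (shut) to 1.0 (fully open).
Only numpy, scipy, OpenCV 4.12 (cv2) and the standard library are available. Lean on these libraries where they do the work, as an engineer would, in place of code of your own. Each camera call takes 0.05 s, during which the arm holds its last target. There are 200 camera calls.

### The job

Start a stock count by pressing the green, then the yellow, then the blue key fully down, one at a time, letting each come up again and never pressing the red cancel key. Then lift the candle tray off its wooden plinth by its handle, with both cups standing on it, and hold it level and still, centred over the round window of the white reader with its underside about 8 cm above the window; finish while still holding it there. Leave everything else where it is.

Things in the scene. Friction and masses are not known exactly. Their poses are not given: they have to be found in the camera images.
- green_top (a point): centre of the top face of the green spring key: round green cap 30 mm across in a round black collar, standing up from the grey console; pressed straight down 6 mm, fully down at 5 N
- yellow_top (a point): centre of the top face of the yellow spring key: round yellow cap 30 mm across in a round black collar, standing up from the grey console; pressed straight down 6 mm, fully down at 5 N
- blue_top (a point): centre of the top face of the blue spring key: round blue cap 30 mm across in a round black collar, standing up from the grey console; pressed straight down 6 mm, fully down at 5 N
- red_top (a point): centre of the top face of the red spring key: round red cap 30 mm across in a round black collar, standing up from the grey console; pressed straight down 6 mm, fully down at 5 N; the cancel key, not to be pressed
- green (a joint): how far the green key is down: 0 up, 0.006 m fully down; springs back
- yellow (a joint): how far the yellow key is down: 0 up, 0.006 m fully down; springs back
- blue (a joint): how far the blue key is down: 0 up, 0.006 m fully down; springs back
- red (a joint): how far the red key is down: 0 up, 0.006 m fully down; springs back
- console: fixed grey keypad console 150 x 150 mm, 25 mm high, with a black screen housing 60 mm high along its +x edge (75 to 115 mm from the origin); the four keys stand in a square, 58 mm apart, in any arrangement of colours; origin under the middle of the four keys
- reader_window (a point): centre of the black round window (84 mm across) on top of the tag reader, a fixed white block 120 x 120 mm and 50 mm high; this point is at its top, 50 mm above the table; z up
- plinth: fixed wooden display block 130 x 180 mm (x, y), 60 mm high, on which the tray stands; origin under its centre
- tray_grip (a point): middle of the tray's handle bar, the place to grip. Brass carrying handle over a dark wooden candle tray 120 x 230 mm (x, y) with a low brass rim; the straight bar runs along the tray's own x, flat-sided, 12 mm wide (y), 18 mm high, 94 mm free between its two posts; 125 mm above the tray's underside; the two cups stand below it, at the tray's y +60 and -60 mm, their rims 58 mm below this point. Tray 0.28 to 0.56 kg
- tray_base (a point): centre of the tray's underside (its rubber runners), where the white paper tag is; straight below the handle's middle; same axes as the tray, z up
- seat_blue (a point): place on the tray's floor where the blue cup stands, 60 mm to +y of the tray's centre, 12 mm above the underside
- seat_white (a point): place on the tray's floor where the white cup stands, 60 mm to -y of the tray's centre, 12 mm above the underside
- cup_blue: loose blue ceramic cup, 56 mm wide, 55 mm tall, 90 g, standing on the tray; origin at its underside's centre
- cup_white: loose white ceramic cup, 56 mm wide, 55 mm tall, 90 g, standing on the tray; origin at its underside's centre
- candlestick: gold turned candlestick, 186 mm tall, 90 mm foot, bystander; origin at its underside's centre
- ginger_jar: blue lidded jar, 90 mm wide, 130 mm tall, bystander; origin at its underside's centre
- gold_bowl: gold bowl, 110 mm wide, 60 mm tall, bystander; origin at its underside's centre
- amber_jar: amber glass jar with wooden lid, 70 mm wide, 80 mm tall, bystander; origin at its underside's centre
- gift_box: orange box 90 x 70 x 45 mm, bystander; origin at its underside's centre
- tape_roll: brown tape roll lying flat, 64 mm across, 24 mm tall, bystander; origin at its underside's centre
- ornament: terracotta pear-shaped ornament, 54 mm wide, 50 mm tall, bystander; origin at its underside's centre
Things that resemble listed ones, but are neither listed nor needed, are in the scene too. What is shaped like the plinth but pink is not meant.

How it is judged:
By the outcome, as a careful person would: the job done as asked, in the order asked, and still so for the second after the job is handed in, while the arm keeps its last pose, push and grip.
It also fails if it takes over 58 s, if anything falls off the work surface, if the arm or the gripper's body presses on something with over 40 N, if the wrist force passes 120 N, or if a joint passes its speed limit or range.

## Working session

There is one attempt and no reset: what is moved stays moved. The work goes in short steps, Python scripts to look and compute and a shell command to move; the robot and the scene stay as the last step left them, time stands still between calls to the robot, and variables do not carry over. Pictures are saved under pics/ and viewed, about 8 in all and at most 12, crops included, and the job is handed in when it is done.

```bash
mkdir -p pics; python3 - <<'E'
from plant import *
import cv2,numpy as np
s=read_state();print(s)
for n in("scene","top"):
    p=camera_params(n);print(n,p)
    cv2.imwrite(f"pics/{n}0.png",grab_frame(n)[:,:,::-1])
E
```

```text
{'clock': 0.0, 'joints': array([-72.57579909,  34.38687557,  -0.14414642,  91.68158915,
         0.10384299,  54.02275417,  -4.57327192]), 'qvel': array([ 0.04857808, -0.03165444, -0.05125832,  0.09016735, -0.06455552,
        0.01370558, -0.01071304]), 'effort': array([-8.01612368e-04, -7.76453161e+01,  1.56443797e+00, -2.58019799e+01,
        1.22345594e-02,  8.94555647e-03,  2.36465883e-05]), 'eef_pos': array([269.32811818, 672.63580005, 247.38348644]), 'eef_rot': array([[-9.28373162e-01,  3.71649147e-01, -4.29178038e-04],
       [ 3.71649355e-01,  9.28371914e-01, -1.53147174e-03],
       [-1.70733329e-04, -1.58128100e-03, -9.99998735e-01]]), 'contact_force': array([-0.81001227,  0.22551056, -0.6365425 ]), 'torque': array([-0.01550843,  0.01462253,  0.03787324]), 'grip_width': 0.9988563878298146}
scene {'intrinsics': array([[401.851901  ,   0.        , 318.72882014],
       [  0.        , 401.851901  , 196.05643619],
       [  0.        ,   0.        ,   1.        ]]), 'dist': array([-0.049415,  0.      ,  0.      ,  0.      ,  0.      ]), 'xyz': array([1078.0608772 , -714.90226915,  752.8597023 ]), 'attitude': array([[ 0.79951864,  0.35254804, -0.48629192],
       [ 0.60056976, -0.45673025,  0.65628762],
       [ 0.00926868, -0.8167664 , -0.57689404]])}
top {'intrinsics': array([[424.89797963,   0.        , 322.03261776],
       [  0.        , 424.89797963, 197.01929456],
       [  0.        ,   0.        ,   1.        ]]), 'dist': array([-0.06940748,  0.        ,  0.        ,  0.        ,  0.        ]), 'xyz': array([ 360.24531934,   -6.19250674, 1293.0629649 ]), 'attitude': array([[-0.0226255 , -0.98494193,  0.17139861],
       [-0.99968023,  0.02422567,  0.00724988],
       [-0.01129295, -0.17117977, -0.98517509]])}
```

View pics/top0.png

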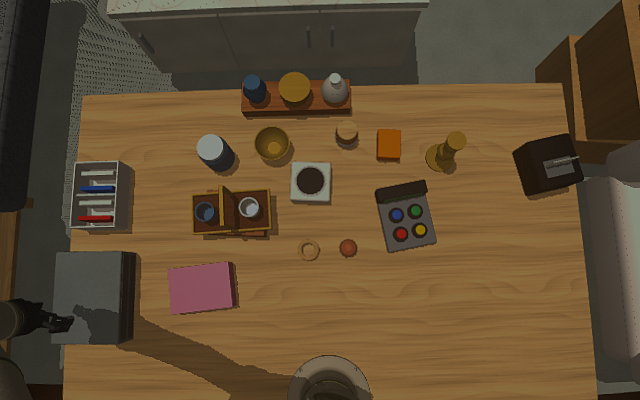

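View pics/scene0.png

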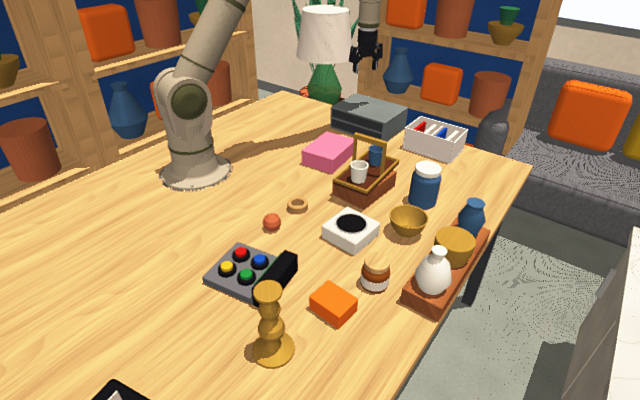

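Top view: the keys are blue (396,215), green (416,211), red (400,234) and yellow (420,230). The reader window is at (310,181), and the tray has its blue cup at (205,211) and white cup at (249,207). The scene view agrees: green (247,275), yellow (227,267), blue (260,261), red (241,253), window (351,223).

```bash
cat > h.py <<'E'
import numpy as np,cv2
from plant import *
def ray(p,uv):
    n=cv2.undistortPoints(np.array([[uv]],float),p["intrinsics"],p["dist"])[0,0]
    d=p["attitude"]@np.array([n[0],n[1],1.]);return p["xyz"],d/np.linalg.norm(d)
def plane(p,uv,z):
    o,d=ray(p,uv);return o+d*(z-o[2])/d[2]
def tri(obs):
    A=np.zeros((3,3));b=np.zeros(3);R=[ray(*x) for x in obs]
    for o,d in R:
        M=np.eye(3)-np.outer(d,d);A+=M;b+=M@o
    X=np.linalg.solve(A,b);return X,[np.linalg.norm(np.cross(X-o,d)) for o,d in R]
def blob(im,uv,r=9,tol=40):
    """centroid of the pixels near uv with the hue of the seed"""
    hsv=cv2.cvtColor(im,cv2.COLOR_RGB2HSV).astype(int);u,v=map(int,uv)
    s=hsv[v,u];d=abs(hsv[...,0]-s[0]);d=np.minimum(d,180-d)
    m=((d<12)&(hsv[...,1]>110)&(hsv[...,2]>50)).astype(np.uint8)
    n,l,st,c=cv2.connectedComponentsWithStats(m);k=l[v,u];return c[k],st[k,4]
E
python3 - <<'E'
from h import *
P={n:camera_params(n) for n in("top","scene")}
I={n:cv2.imread(f"pics/{n}0.png")[:,:,::-1].copy() for n in P}
S=dict(green=((416,211),(247,275)),yellow=((420,230),(227,267)),blue=((396,215),(260,261)),red=((400,234),(241,253)))
for k,(a,b) in S.items():
    A,B=blob(I["top"],a),blob(I["scene"],b)
    print(k,A,B,*[np.round(x,1) for x in tri([(P["top"],A[0]),(P["scene"],B[0])])],plane(P["top"],A[0],37).round(1))
print("win",plane(P["top"],(310.5,181),50),plane(P["scene"],(351,223),50))
for u in((205,211),(249,207)):print("cup rim z=127",plane(P["top"],u,127))
a=cv2.resize(I["top"][160:260,170:290],None,fx=4,fy=4,interpolation=2)
b=cv2.resize(I["scene"][120:220,320:420],None,fx=4,fy=4,interpolation=2)
cv2.imwrite("pics/crop.png",np.hstack([a[:, :400],b])[:,:,::-1])
E
```

```text
green (array([415.37974684, 210.25316456]), np.int32(79)) (array([245.81818182, 274.26446281]), np.int32(121)) [ 532.5 -273.3   39.1] [1.5 1.5] [ 531.8 -274.8   37. ]
yellow (array([420.        , 229.38636364]), np.int32(88)) (array([226.32061069, 266.29770992]), np.int32(131)) [ 475.  -283.6   38.9] [1.5 1.5] [ 474.2 -285.2   37. ]
blue (array([396.39473684, 214.19736842]), np.int32(76)) (array([259.11111111, 259.32478632]), np.int32(117)) [ 522.1 -216.1   38.7] [1.4 1.4] [ 521.4 -217.4   37. ]
red (array([400.90217391, 233.33695652]), np.int32(92)) (array([240.28205128, 251.88888889]), np.int32(117)) [ 464.9 -226.3   39. ] [1.6 1.6] [ 464.  -227.8   37. ]
win [625.97061815  36.33564001  50.        ] [634.2490588   35.81600159  50.        ]
cup rim z=127 [531.52284808 330.14621981 127.        ]
cup rim z=127 [539.9054696  206.41819679 127.        ]
```

View pics/crop.png

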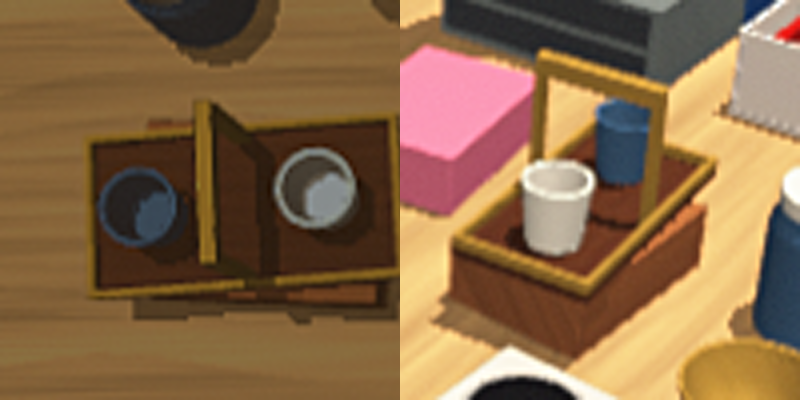

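Key heights come out at 39 mm and the spacing at 58 mm, as specified. Next I go above the tray for a close look.

```bash
python3 -m inch '[-39.8,-27.7,-6,-26,1,-39.8,-27.7,-6,-26,1,-39.8,-27.7,-6,-26,1,-39.8,-27.7,-6,-26,1,-39.8,-27.7,-6,-26,1,-39.8,-27.7,-6,-26,1,-39.8,-27.7,-6,-26,1,-39.8,-27.7,-6,-26,1,-39.8,-27.7,-6,-26,1,-39.8,-27.7,-6,-26,1]' 30
python3 - <<'E'
from h import *
import pickle
p=camera_params("wrist");im=grab_frame("wrist");pickle.dump((p,im),open("w1.pkl","wb"))
print(p,read_state()["eef_pos"]);cv2.imwrite("pics/w1.png",im[:,:,::-1])
E
```

```text
clock: 1.1
eef_pos: [537.4, 264.4, 308.2]
eef_rot: [[-0.997, -0.071, -0.0], [-0.071, 0.997, -0.002], [0.0, -0.002, -1.0]]
contact_force: [0.0, 0.1, 0.5]
grip_width: 0.003
{'intrinsics': array([[342.52681286,   0.        , 320.83184376],
       [  0.        , 342.52681286, 201.9385602 ],
       [  0.        ,   0.        ,   1.        ]]), 'dist': array([-0.0529449,  0.       ,  0.       ,  0.       ,  0.       ]), 'xyz': array([453.43163405, 259.21577867, 433.70605466]), 'attitude': array([[-0.07102324,  0.94288284,  0.32546528],
       [ 0.9974724 ,  0.06783131,  0.02115967],
       [-0.00212565,  0.32614546, -0.94531721]])} [541.21243228 258.36575243 308.76242557]
```

View pics/w1.png

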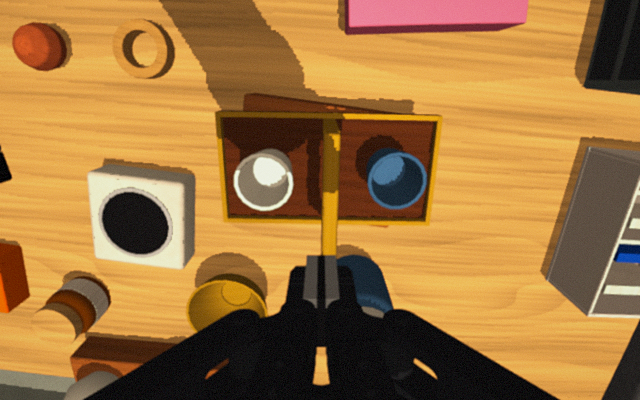

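The wrist view shows the bar from (330,114) to (329,255). The cup rims are at (263,181) white and (397,180) blue, and the window is at (136,222).

```bash
python3 - <<'E'
from h import *
import pickle
p,im=pickle.load(open("w1.pkl","rb"))
f=lambda u,z:plane(p,u,z).round(1)[:2]
g=cv2.cvtColor(im,cv2.COLOR_RGB2GRAY)
m=((g<50)).astype(np.uint8);n,l,st,c=cv2.connectedComponentsWithStats(m);k=l[222,136];print("win",c[k],st[k],f(c[k],50))
t=camera_params("top");it=cv2.imread("pics/top0.png");gt=cv2.cvtColor(it,6)
m=(gt[165:197,295:327]<70).astype(np.uint8);n,l,st2,c2=cv2.connectedComponentsWithStats(m);k2=l[16,15]
u=c2[k2]+[295,165];print(u,st2[k2],plane(t,u,50),tri([(t,u),(p,c[k])]))
W,B=f((263.5,181),127),f((397.5,180),127);print("cups",W,B,(W+B)/2,np.degrees(np.arctan2(*-(B-W)))%180)
print("bar ends z194",f((330,114),194),f((329,255),194))
print("bar top-cam",plane(t,(220.7,185.2),194),plane(t,(222,225.7),194))
for u in((217,112),(441,116),(430,224),(223,222)):print("corner z80",f(u,80))
# edges of bar along rows
for v in(150,180,220,240):
    r=cv2.cvtColor(im,cv2.COLOR_RGB2HSV)[v,310:350];print(v,[310+i for i in range(40) if r[i][2]>120 and r[i][1]>120][::1][:1],[310+i for i in range(40) if r[i][2]>120 and r[i][1]>120][-1:])
E
```

```text
win [134.69342583 222.77931946] [ 103  193   65   61 3027] [629.1  40.9]
[309.91783217 180.33566434] [  2   2  27  27 572] [628.04503259  38.04123892  50.        ] (array([629.79642726,  38.54483795,  46.29837148]), [np.float64(1.0013043688264072), np.float64(1.0013043688262562)])
cups [542.3 211.5] [532.4 335.6] [537.35 273.55] 175.43892409287986
bar ends z194 [472.2 266.3] [579.3 274.1]
bar top-cam [589.93600637 270.28984376 194.        ] [481.84062025 264.9350308  194.        ]
corner z80 [486.9 155.7]
corner z80 [474.5 382.1]
corner z80 [592.6 391.3]
corner z80 [606.8 159.5]
150 [330] [339]
180 [327] [335]
220 [310] [349]
240 [310] [349]
```

```bash
python3 -m inch '[4.7,-53,17.8,0,1,4.7,-53,17.8,0,1,4.7,-53,17.8,0,1,4.7,-53,17.8,0,1,4.7,-53,17.8,0,1,4.7,-53,17.8,0,1,4.7,-53,17.8,0,1,4.7,-53,17.8,0,1,4.7,-53,17.8,0,1,4.7,-53,17.8,0,1]'; python3 -m inch '[0,0,0,0,1,0,0,0,0,1,0,0,0,0,1]'
python3 - <<'E'
from h import *
import pickle
p=camera_params("wrist");im=grab_frame("wrist");pickle.dump((p,im),open("w2.pkl","wb"))
s=read_state();print(s["eef_pos"],s["eef_rot"].round(3),s["contact_force"]);cv2.imwrite("pics/w2.png",im[:,:,::-1])
E
```

```text
clock: 2.15
eef_pos: [529.2, -209.7, 154.0]
eef_rot: [[-0.998, -0.064, 0.002], [-0.064, 0.998, -0.005], [-0.002, -0.005, -1.0]]
contact_force: [1.2, -0.5, 0.3]
grip_width: -0.001
clock: 2.45
eef_pos: [529.5, -208.3, 153.9]
eef_rot: [[-0.998, -0.065, 0.002], [-0.065, 0.998, -0.004], [-0.002, -0.004, -1.0]]
contact_force: [0.5, 1.0, 0.2]
grip_width: 0.0
[ 529.69301632 -207.95597682  154.19868082] [[-0.998 -0.066  0.003]
 [-0.066  0.998 -0.004]
 [-0.002 -0.004 -1.   ]] [0.56878793 1.34573818 0.35556322]
```

View pics/w2.png

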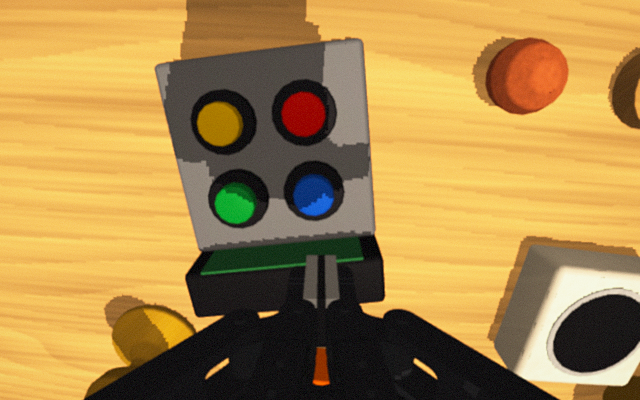

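Keys in the wrist view: green (235,202), yellow (219,124), blue (314,195), red (303,114). The arm stopped 65 mm short in y, so I work out the rest from here.

```bash
python3 - <<'E'
from h import *
import pickle
p,im=pickle.load(open("w2.pkl","rb"));s=read_state();R=s["eef_rot"]
for k,u in dict(green=(236,200),yellow=(219,124),blue=(314,193),red=(304,114)).items():
    c,a=blob(im,u);X=plane(p,c,39);d=X+[0,0,0]-s["eef_pos"];print(k,c,a,X.round(1),"tool cm",(R.T@d/10).round(2))
E
```

```text
green [234.98388278 203.14578755] 1365 [ 533.9 -272.3   39. ] tool cm [ 0.04 -6.4  11.55]
yellow [219.35290593 123.31096465] 1669 [ 475.7 -282.4   39. ] tool cm [ 5.91 -7.02 11.54]
blue [313.30653266 194.93251974] 1393 [ 523.5 -214.2   39. ] tool cm [ 0.68 -0.54 11.52]
red [303.02276923 113.65046154] 1625 [ 465.6 -224.7   39. ] tool cm [ 6.53 -1.2  11.51]
```

```bash
python3 -m inch '[0,-6.4,8.6,0,1,0,-6.4,8.6,0,1,0,-6.4,8.6,0,1,0,-6.4,8.6,0,1,0,-6.4,8.6,0,1]'; python3 -m inch '[0,0,0.5,0,1,0,0,1,0,1,0,0,1.3,0,1,0,0,1.6,0,1,0,0,1.6,0,1]'
```

```text
clock: 3.0
eef_pos: [535.1, -270.3, 69.5]
eef_rot: [[-0.998, -0.069, 0.004], [-0.069, 0.998, -0.004], [-0.004, -0.004, -1.0]]
contact_force: [0.2, 0.2, 0.8]
grip_width: 0.002
clock: 3.5
eef_pos: [536.6, -269.2, 57.5]
eef_rot: [[-0.998, -0.07, 0.007], [-0.07, 0.998, -0.004], [-0.007, -0.005, -1.0]]
contact_force: [-6.3, 7.4, 42.6]
grip_width: 0.001
```

```bash
python3 -m inch '[0,0,-0.3,0,1,0,0,-0.3,0,1]'; python3 - <<'E'
from h import *
p=camera_params("wrist");im=grab_frame("wrist");s=grab_frame("scene")
a=cv2.resize(im[100:300,200:400],(600,600));b=cv2.resize(s[225:305,195:295],None,fx=6,fy=6)[:,:200*3]
cv2.imwrite("pics/press.png",cv2.resize(np.hstack([a,cv2.resize(b,(600,600))]),(800,400))[:,:,::-1])
E
```

```text
clock: 3.7
eef_pos: [536.9, -268.9, 61.9]
eef_rot: [[-0.997, -0.07, 0.009], [-0.07, 0.998, -0.005], [-0.008, -0.005, -1.0]]
contact_force: [-0.9, 0.8, 2.2]
grip_width: 0.003
```

View pics/press.png

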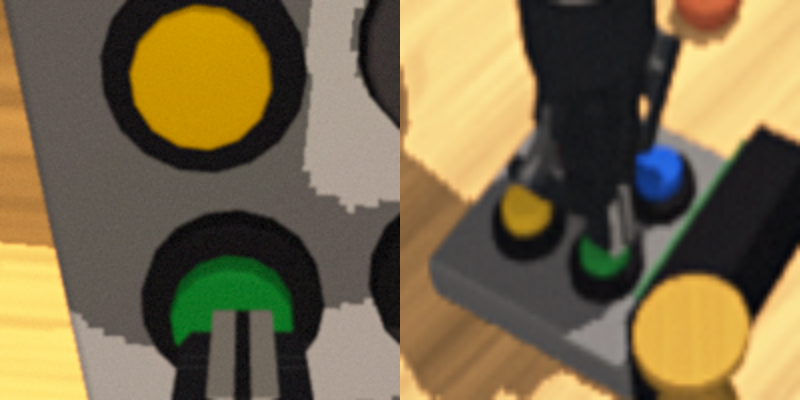

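The shut fingers rest on the green cap, about 4 mm off towards +x/+y. The tips reach about 25 mm ahead of the TCP. Before releasing I'll centre the tool and press fully but more gently, with small steps.

```bash
python3 -m inch '[0.4,-0.4,0.05,0,1,0.5,-0.5,0.05,0,1,0.5,-0.5,0.2,0,1,0.5,-0.5,0.3,0,1]';python3 -m inch '[0,0,0.1,0,1,0,0,0.15,0,1]';python3 -m inch '[0,0,0.1,0,1,0,0,0.1,0,1]'
```

```text
clock: 4.2
eef_pos: [532.1, -274.7, 57.9]
eef_rot: [[-0.998, -0.07, 0.008], [-0.07, 0.998, -0.005], [-0.008, -0.005, -1.0]]
contact_force: [-1.4, 1.0, 18.8]
grip_width: 0.003
clock: 4.4
eef_pos: [532.2, -274.8, 57.7]
eef_rot: [[-0.998, -0.07, 0.009], [-0.07, 0.998, -0.005], [-0.008, -0.005, -1.0]]
contact_force: [-3.9, 4.2, 27.6]
grip_width: -0.001
clock: 4.6
eef_pos: [532.1, -274.8, 57.8]
eef_rot: [[-0.998, -0.07, 0.009], [-0.07, 0.998, -0.005], [-0.008, -0.006, -1.0]]
contact_force: [-3.2, 3.4, 21.1]
grip_width: 0.001
```

```bash
python3 -m inch '[0,0,-3,0,1,0,0,-3,0,1,5.7,-0.4,-3,0,1,5.7,-0.4,-3,0,1,5.7,-0.4,-3,0,1]';python3 -m inch '[0,0,0,0,1,0,0,0,0,1]'
```

```text
clock: 5.1
eef_pos: [472.8, -283.2, 86.9]
eef_rot: [[-0.998, -0.067, 0.006], [-0.067, 0.998, -0.005], [-0.006, -0.005, -1.0]]
contact_force: [0.4, 0.2, 0.3]
grip_width: 0.004
clock: 5.3
eef_pos: [473.7, -283.1, 86.5]
eef_rot: [[-0.998, -0.068, 0.006], [-0.068, 0.998, -0.005], [-0.006, -0.005, -1.0]]
contact_force: [0.3, -0.0, 0.2]
grip_width: 0.005
```

```bash
python3 -m inch '[-0.1,0,1.5,0,1,-0.1,0,2.2,0,1,-0.1,0,2.5,0,1,-0.1,0,2.75,0,1,-0.1,0,2.95,0,1,-0.1,0,2.95,0,1]';python3 -m inch '[0,0,0.1,0,1,0,0,0.1,0,1]'
```

```text
clock: 5.9
eef_pos: [475.6, -282.8, 58.0]
eef_rot: [[-0.998, -0.068, 0.008], [-0.068, 0.998, -0.005], [-0.007, -0.005, -1.0]]
contact_force: [0.4, 2.8, 9.9]
grip_width: 0.005
clock: 6.1
eef_pos: [475.7, -282.8, 58.0]
eef_rot: [[-0.998, -0.068, 0.008], [-0.068, 0.998, -0.005], [-0.008, -0.006, -1.0]]
contact_force: [-1.8, 1.7, 11.1]
grip_width: -0.001
```

```bash
python3 -m inch '[0,0,0.15,0,1,0,0,0.15,0,1]';python3 -m inch '[0,0,-3.5,0,1,0,0,-3.5,0,1,-2.5,3.2,-3.5,0,1,-5.2,6.4,-3,0,1,-5.2,6.4,-3,0,1,-5.2,6.4,-3,0,1]';python3 -m inch '[0,0,0,0,1,0,0,0,0,1]'
```

```text
clock: 6.3
eef_pos: [475.7, -282.8, 57.9]
eef_rot: [[-0.998, -0.068, 0.009], [-0.068, 0.998, -0.006], [-0.008, -0.006, -1.0]]
contact_force: [-3.1, 2.4, 16.8]
grip_width: 0.004
clock: 6.9
eef_pos: [523.1, -214.2, 87.6]
eef_rot: [[-0.997, -0.071, 0.008], [-0.071, 0.997, -0.006], [-0.008, -0.006, -1.0]]
contact_force: [-0.3, 0.1, 0.1]
grip_width: -0.002
clock: 7.1
eef_pos: [522.2, -215.3, 87.5]
eef_rot: [[-0.998, -0.069, 0.007], [-0.069, 0.998, -0.006], [-0.007, -0.006, -1.0]]
contact_force: [0.3, -0.2, 0.2]
grip_width: -0.002
```

```bash
python3 -m inch '[0,0,1.5,0,1,0,0,2.3,0,1,0,0,2.6,0,1,0,0,2.85,0,1,0,0,3.05,0,1,0,0,3.05,0,1]';python3 -m inch '[0,0,0.15,0,1,0,0,0.15,0,1]'
```

```text
clock: 7.7
eef_pos: [521.7, -216.2, 58.0]
eef_rot: [[-0.998, -0.068, 0.007], [-0.068, 0.998, -0.007], [-0.006, -0.007, -1.0]]
contact_force: [-4.7, -0.9, 11.7]
grip_width: 0.003
clock: 7.9
eef_pos: [521.6, -216.3, 57.9]
eef_rot: [[-0.998, -0.068, 0.007], [-0.068, 0.998, -0.007], [-0.007, -0.007, -1.0]]
contact_force: [-4.2, 1.1, 17.3]
grip_width: 0.0
```

```bash
python3 -m inch '[0,0,-5,0,1,0,0,-10,0,1,0,0,-15,0,1,-4.8,48.4,-26,0,-1,-4.8,48.4,-26,0,-1,-4.8,48.4,-26,0,-1,-4.8,48.4,-26,0,-1,-4.8,48.4,-26,0,-1,-4.8,48.4,-26,0,-1,-4.8,48.4,-26,0,-1]';python3 - <<'E'
from h import *
s=read_state();print((s["eef_rot"].T@(np.array([537,270,310])-s["eef_pos"])/10).round(2))
E
```

```text
clock: 8.9
eef_pos: [530.1, 128.6, 283.3]
eef_rot: [[-0.998, -0.068, 0.008], [-0.068, 0.998, -0.007], [-0.008, -0.007, -1.0]]
contact_force: [0.7, -0.1, -0.5]
grip_width: 0.997
[-1.68 14.05 -2.76]
```

```bash
python3 -m inch '[-1.7,14,-2.8,0,-1,-1.7,14,-2.8,0,-1,-1.7,14,-2.8,0,-1,-1.7,14,-2.8,0,-1,-1.7,14,-2.8,0,-1,-1.7,14,-2.8,0,-1]';python3 - <<'E'
from h import *
import pickle
p=camera_params("wrist");im=grab_frame("wrist");pickle.dump((p,im),open("w3.pkl","wb"))
t=grab_frame("top");pickle.dump((camera_params("top"),t),open("t3.pkl","wb"))
s=read_state();print(s["eef_pos"],s["eef_rot"].round(3))
cv2.imwrite("pics/w3.png",cv2.resize(im[60:300,160:480],(800,600),interpolation=2)[:,:,::-1])
E
```

```text
clock: 9.5
eef_pos: [537.2, 268.2, 310.2]
eef_rot: [[-0.998, -0.067, 0.008], [-0.067, 0.998, -0.007], [-0.007, -0.008, -1.0]]
contact_force: [0.9, -0.6, 0.3]
grip_width: 0.998
[537.42727601 267.88303827 310.27838536] [[-0.998 -0.066  0.008]
 [-0.066  0.998 -0.007]
 [-0.007 -0.008 -1.   ]]
```

View pics/w3.png

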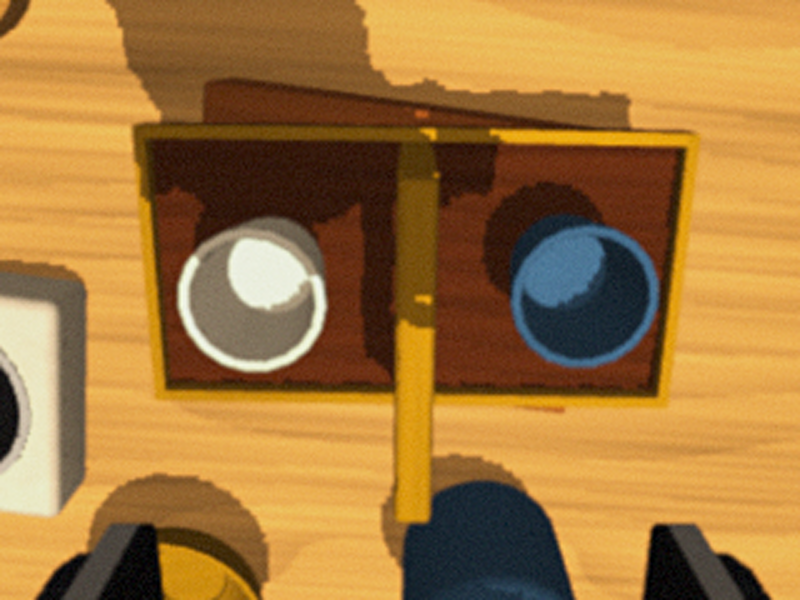

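Here the bar's +x end is at crop (414,520). The cup rims are at crop (252,297) and (585,295).

```bash
python3 - <<'E'
from h import *
import pickle
p,im=pickle.load(open("w3.pkl","rb"));s=read_state()
f=lambda c,z:plane(p,(160+c[0]*.4,60+c[1]*.4),z)
W,B=f((252,297),127),f((585,295),127);d=B-W;print("cups",W,B,(W+B)/2,np.linalg.norm(d),np.degrees(np.arctan2(-d[0],d[1])))
e0,e1=f((414,520),194),f((418,170),194);d=e0-e1;print("bar",e0,e1,np.degrees(np.arctan2(d[1],d[0])))
for c in((135,125),(698,132),(667,405),(157,397)):print(f(c,82))
m=(e0+e1)/2
u=(e0-e1)/np.linalg.norm(e0-e1);print("bar mid @54 from end",e0-u*54)
R=s["eef_rot"];print("jaw yaw",np.degrees(np.arctan2(-R[0,1],R[1,1])))
E
```

```text
cups [542.1237885  211.43770456 127.        ] [532.6536665  335.38036036 127.        ] [537.3887275  273.40903246 127.        ] 124.30392245214497 4.369325418828218
bar [593.23998582 275.51729967 194.        ] [482.69230994 268.62215258 194.        ] 3.5690638158348067
[486.34642494 155.46053007  82.        ]
[473.48276433 382.25469101  82.        ]
[592.37001047 389.65043348  82.        ]
[604.68961489 161.46414986  82.        ]
bar mid @54 from end [539.34471958 272.15571124 194.        ]
jaw yaw 3.797248219804835
```

```bash
python3 -m inch '[-0.1,0.4,4,0,-1,-0.1,0.4,8,0,-1,-0.1,0.4,11,0,-1,-0.1,0.4,12.6,0,-1,-0.1,0.4,12.6,0,-1,-0.1,0.4,12.6,0,-1]';python3 -m inch '[0,0,0,0,0.3,0,0,0,0,0.3,0,0,0,0,0.4,0,0,0,0,0.4]' 30; python3 - <<'E'
from h import *
im=grab_frame("wrist");cv2.imwrite("pics/w4.png",cv2.resize(im[60:360,120:520],(800,600),interpolation=2)[:,:,::-1])
E
```

```text
clock: 10.2
eef_pos: [539.6, 270.2, 184.6]
eef_rot: [[-0.998, -0.065, 0.008], [-0.065, 0.998, -0.008], [-0.007, -0.008, -1.0]]
contact_force: [-0.0, 0.5, 0.6]
grip_width: 0.999
clock: 10.6
eef_pos: [539.7, 270.3, 185.2]
eef_rot: [[-0.998, -0.065, 0.009], [-0.065, 0.998, -0.007], [-0.008, -0.008, -1.0]]
contact_force: [0.9, -0.1, 1.0]
grip_width: 0.326
```

View pics/w4.png

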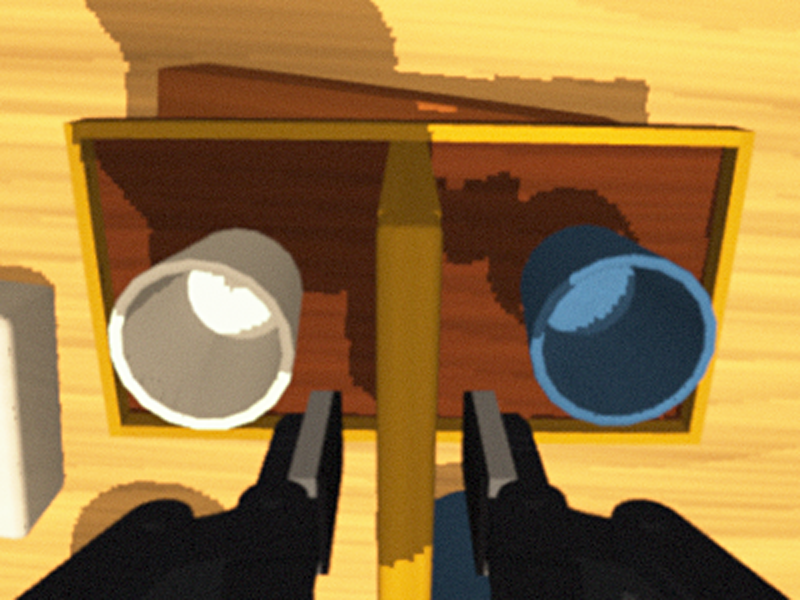

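The bar lies between the jaws, nearly centred. I'll nudge 1 mm towards +y and close.

```bash
python3 -m inch '[0,0.1,0.2,0,0.5,0,0.1,0.2,0,0.7,0,0.1,0.2,0,1,0,0.1,0.2,0,1,0,0.1,0.2,0,1,0,0.1,0.2,0,1,0,0.1,0.2,0,1]' 70; python3 -m inch '[0,0,0,0,1,0,0,0,0,1]'
```

```text
clock: 11.35
eef_pos: [539.7, 271.2, 183.0]
eef_rot: [[-0.998, -0.065, 0.009], [-0.065, 0.998, -0.007], [-0.008, -0.008, -1.0]]
contact_force: [1.2, -0.6, 0.4]
grip_width: 0.13
clock: 11.55
eef_pos: [539.7, 271.1, 183.0]
eef_rot: [[-0.998, -0.065, 0.009], [-0.065, 0.998, -0.007], [-0.008, -0.008, -1.0]]
contact_force: [1.0, -1.2, -0.3]
grip_width: 0.13
```

```bash
python3 -m inch '[0,0,-0.3,0,1,0,0,-0.8,0,1,0,0,-1.5,0,1,0,0,-2.3,0,1,0,0,-3.2,0,1,0,0,-4.2,0,1,0,0,-5.2,0,1,0,0,-6.2,0,1,0,0,-7.0,0,1,0,0,-7.5,0,1]';python3 -m inch '[0,0,-0.3,0,1,0,0,-0.5,0,1,0,0,-0.5,0,1,0,0,-0.5,0,1,0,0,-0.5,0,1]'; python3 - <<'E'
from h import *
s=read_state();print(s["torque"],(s["eef_rot"].T@(np.array([630,39.5,262])-s["eef_pos"])/10).round(2))
E
```

```text
clock: 12.55
eef_pos: [539.2, 271.8, 259.1]
eef_rot: [[-0.998, -0.065, 0.009], [-0.065, 0.998, -0.007], [-0.009, -0.007, -1.0]]
contact_force: [-0.6, 0.2, -4.8]
grip_width: 0.128
clock: 13.05
eef_pos: [539.0, 271.7, 263.7]
eef_rot: [[-0.998, -0.065, 0.009], [-0.065, 0.998, -0.007], [-0.008, -0.008, -1.0]]
contact_force: [-0.2, -0.3, -4.7]
grip_width: 0.127
[ 0.05235214  0.05271119 -0.02861859] [ -7.57 -23.76   0.41]
```

```bash
python3 -m inch '[-0.1,-0.3,0,0,1,-0.3,-1,0,0,1,-0.7,-2.1,0,0,1,-1.1,-3.5,0,0,1,-1.6,-5.1,0,0,1,-2.2,-6.9,0,0,1,-2.8,-8.7,0,0,1,-3.3,-10.3,0,0,1,-3.6,-11.4,0,0,1,-3.8,-12,0,0,1]';python3 -m inch '[-0.1,-0.3,0,0,1,-0.3,-1,0,0,1,-0.7,-2.1,0,0,1,-1.1,-3.5,0,0,1,-1.6,-5.1,0,0,1,-2.2,-6.9,0,0,1,-2.8,-8.5,0,0,1,-3.2,-9.8,0,0,1,-3.5,-10.8,0,0,1,-3.6,-11.2,0,0,1]'; python3 -m inch '[0,0,0,0,1,0,0,0,0,1,0,0,0,0,1]'; python3 - <<'E'
from h import *
import pickle
s=read_state();print(s["torque"],(s["eef_rot"].T@(np.array([630.5,38.5,253])-s["eef_pos"])/10).round(2))
p=camera_params("wrist");im=grab_frame("wrist");t=grab_frame("top");sc=grab_frame("scene")
cv2.imwrite("pics/w5.png",im[:,:,::-1]);cv2.imwrite("pics/t5.png",t[:,:,::-1]);cv2.imwrite("pics/s5.png",sc[:,:,::-1]);pickle.dump(p,open("w5.pkl","wb"))
a=cv2.resize(t[130:250,230:390],(400,300),interpolation=2);b=cv2.resize(sc[90:270,280:520],(400,300),interpolation=2)
c=cv2.resize(im[:300,80:480],(400,300));d=cv2.resize(sc[225:315,195:315],(400,300),interpolation=2)
cv2.imwrite("pics/m5.png",np.vstack([np.hstack([a,b]),np.hstack([c,d])])[:,:,::-1])
E
```

```text
clock: 14.05
eef_pos: [585.2, 152.6, 264.9]
eef_rot: [[-0.998, -0.063, 0.009], [-0.063, 0.998, -0.008], [-0.008, -0.008, -1.0]]
contact_force: [-0.3, 0.4, -4.1]
grip_width: 0.128
clock: 15.05
eef_pos: [628.5, 41.6, 266.0]
eef_rot: [[-0.998, -0.062, 0.009], [-0.062, 0.998, -0.008], [-0.008, -0.008, -1.0]]
contact_force: [0.2, 0.8, -3.7]
grip_width: 0.124
clock: 15.35
eef_pos: [628.3, 42.5, 266.1]
eef_rot: [[-0.998, -0.063, 0.009], [-0.063, 0.998, -0.007], [-0.008, -0.008, -1.0]]
contact_force: [-0.0, -0.2, -4.9]
grip_width: 0.131
[0.06108547 0.01810296 0.00339073] [-0.18 -0.4   1.31]
```

View pics/m5.png

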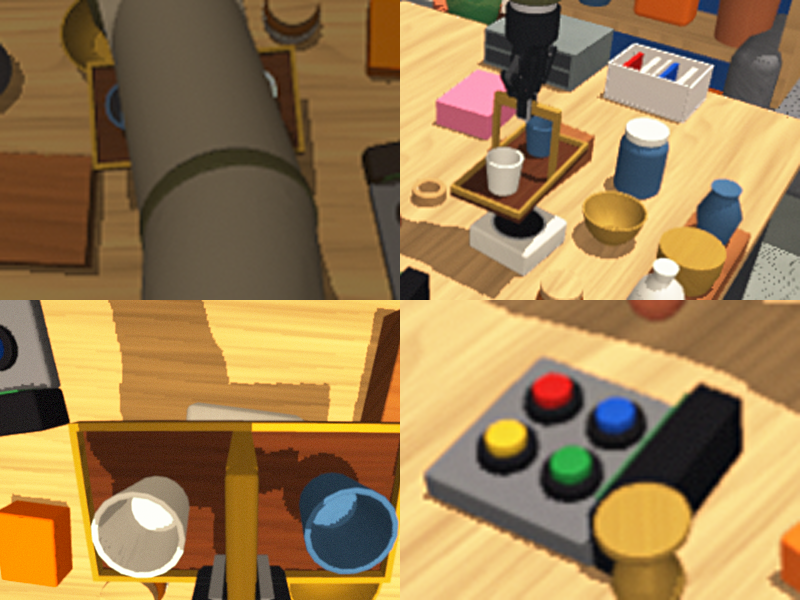

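The montage shows both cups upright, the tray above the reader and all four keys up. I'll make the final small correction down to 8 cm.

```bash
python3 -m inch '[-0.1,-0.1,0.3,0,1,-0.2,-0.3,0.7,0,1,-0.2,-0.5,1.1,0,1,-0.2,-0.5,1.3,0,1,-0.2,-0.5,1.3,0,1,-0.2,-0.5,1.3,0,1]'; python3 -m inch '[0,0,0,0,1,0,0,0,0,1,0,0,0,0,1]'; python3 - <<'E'
from h import *
p=camera_params("wrist");im=grab_frame("wrist");sc=grab_frame("scene")
s=read_state();print(s["eef_pos"],s["qvel"].round(2))
cv2.imwrite("pics/m6.png",np.vstack([cv2.resize(im,(480,300)),cv2.resize(sc[120:280,270:526],(480,300),interpolation=2)])[:,:,::-1])
E
```

```text
clock: 16.1
eef_pos: [630.8, 37.3, 253.1]
eef_rot: [[-0.998, -0.062, 0.009], [-0.062, 0.998, -0.008], [-0.008, -0.008, -1.0]]
contact_force: [-0.2, 0.3, -4.4]
grip_width: 0.126
clock: 16.4
eef_pos: [630.9, 37.3, 253.2]
eef_rot: [[-0.998, -0.062, 0.009], [-0.063, 0.998, -0.008], [-0.008, -0.008, -1.0]]
contact_force: [-0.8, 0.3, -3.7]
grip_width: 0.129
[630.82593064  37.33762504 253.13966577] [ 0.08 -0.01  0.07  0.07  0.09  0.07 -0.06]
```

View pics/m6.png

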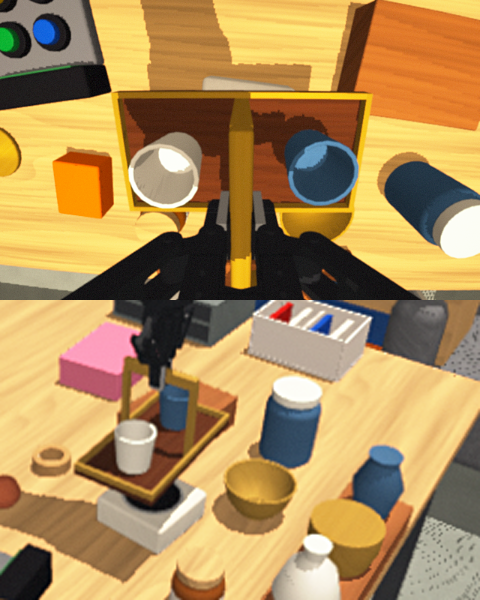

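```bash
python3 -c "
from plant import *
print(sign_off())"
```

```text
the job is handed in; nothing more can be done
None
```

The job is handed in at 16.5 s on the robot clock. I pressed the green, yellow and blue keys in that order, then lifted the tray and left it held over the reader window.

**Keys**
- Each key reached its hard stop, at TCP z of about 58 mm, with a final press of 17–28 N. All four keys were up again in the picture taken afterwards, and I never touched the red key.
- The first press on green was about 4 mm off-centre and peaked at about 43 N. That came through the fingertips, because the shut fingertips reach about 25 mm ahead of the TCP rather than the stated 17 mm.
- I eased that press to about 2 N without letting go, centred the tool, and pressed green to the stop again. I meant this as a single press, but I can't confirm that the key did not come partly up in between.

**Tray**
- The grip was steady at about 11 mm on the handle, with a load of about 4.5 N. I raised the tray 70 mm from the plinth, so its underside should be 80 mm above the window.
- The TCP ended at (630.8, 37.3, 253.1) mm against a target of (630.5, 38.5, 253), and the joints were at rest. The camera estimates of the window centre agree to within about 3 mm.
- The last pictures show the tray level, with both cups standing. I saw nothing else that had moved.

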